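# Snap the cap onto the open shaker jar and hold it down

### The job

The cap for the open shaker jar is put away in the small pine chest: pull the chest's upper drawer all the way out to its stop and take out the small knobbed cap, leaving the wide lid in the drawer. Press the cap down onto the neck of the open jar until it clicks, keep pressing on through the give until it sits fully home on the jar's collar, and finish still bearing down firmly on it with the jar standing upright in its place: the job ends while you hold the cap down, so do not let go or draw back. Do not knock the capped jar, the mug, the tumbler or the salt shaker about.

Things in the scene. Friction and masses are not known exactly. Their poses are not given: they have to be found in the camera images.
- chest: small pine chest of two drawers, fixed on the table, 190 mm deep (its x) x 278 wide (y) x 190 high; origin at the centre of its underside, x from the drawer fronts to its back, z up. Drawer front faces at its x = -95 mm (shut). Upper drawer: inner floor 111 mm, side walls' top 155 mm, front's top 175 mm above the table
- top_drawer (a joint): slide of the upper drawer, m: 0 shut, grows as it is pulled out along the chest's -x, stop at 0.115; starts shut or up to 10 mm open; needs about 2 N, stays where it is left. Two front wells side by side, each 95 mm (x) by 111 mm (y), lie wholly before the chest when it is at its stop: one holds the snap cap, the other the wide lid, either way round
- top_drawer_handle (a point): middle of the steel bar handle of the upper drawer: a round bar 10 mm thick, 120 mm long along the chest's y, its axis 40 mm in front of the drawer front, 161 mm above the table, 29 mm below the chest's top; moves with the drawer
- snap_cap: small white ribbed cap, 54 mm across, loose and upright in the drawer, with a wooden knob on top: skirt 25 mm high, knob 24 mm diameter by 22 mm high on its middle, 47 mm in all; about 45 g; origin at the centre of its open underside, z up through the knob. Its mouth is 40 mm wide with a rounded inner lip
- wide_lid: the other white lid in the drawer, wider and flatter: 70 mm across, 17 mm high with a knob of 24 mm diameter by 20 mm; belongs to another jar and stays in the drawer; origin at the centre of its underside
- open_jar: the uncapped jar, loose on the table: glass body 75 mm across; on it a white collar 54 mm across, its top face 84 mm above the jar's foot; from that a white neck 38 mm across up to 104 mm, with a sifter top and four small sprung lugs round it at 93 mm; about 0.35 kg; origin at the centre of its underside, z up
- jar_seat (a point): centre of the open jar's collar face, 84 mm above its foot: the cap's origin lies here when fully home. The cap slips over the neck (from 20 mm up) with 1 mm play all round, rounded edges; meets the lugs 11 mm above home, needs about 10 to 16 N to ride over them, gives way (the click) about 6 mm above home, then goes on down to the collar
- capped_jar: the same kind of jar with a cap already on, loose, 131 mm high, stands to the robot's left near the open one (either way round); a bystander; origin at the centre of its underside
- tea_mug: striped mug, 87x124x97 mm, bystander; origin at the centre of its underside
- tumbler: clear glass tumbler, 81 mm across and 92 mm high, bystander; origin at the centre of its underside
- salt_shaker: salt shaker, 44 mm across and 90 mm high, bystander; origin at the centre of its underside
Things that resemble listed ones, but are neither listed nor needed, are in the scene too. What is shaped like the open_jar but blue is not meant.

How it is judged:
By the outcome, as a careful person would: the job done as asked, in the order asked, and still so for the second after the job is handed in, while the arm keeps its last pose, push and grip.
It also fails if it takes over 58 s, if anything falls off the work surface, if the arm or the gripper's body presses on something with over 40 N, if the wrist force passes 120 N, or if a joint passes its speed limit or range.

### The arm

A 6-joint arm with a two-finger parallel gripper is mounted at the origin on a cart in front of the work surface, level with it; the furniture and walls round the work are solid. World frame = base frame: x ahead of the robot, y to its left, z up, the work surface at z = 0. Lengths are in m, angles in rad, forces in N, time in s.
With the tool pointing down it reaches from about 0.325 to 0.9 m from the base axis. Payload 3.5 kg.
Tool frame: the origin (TCP) lies midway between the tips of the shut fingers; the grasp point (between the pads) lies 19 mm behind it; z points along the fingers, y is the line along which they close (so a half turn about z gives the same grasp; the last joint's range is limited). The gripper opens to 85 mm and grips with 20 to 120 N. Pads are 22 mm wide; open, the fingers measure 114 mm over their backs; the gripper's body (76 mm by 85 mm) begins 54 mm behind the grasp point. The pads swing forward as they close: fully open they stand 13 mm farther back than shut.
Start: joints at [-1.325, 0.276, -0.026, 1.268, 0, 1.467], TCP at [0.214, -0.587, 0.211] pointing down, gripper open.
Joint ranges: [-3.12, 3.12], [-0.85, 1.88], [-1.08, 1.24], [-1.95, 2.15], [-1.57, 1.53], [-3.14, 3.14]. Speed limits (rad/s): [2.57, 2.57, 3.14, 3.14, 3.14, 3.14].

### API

Orientations are given as a rotation vector (axis times angle).
In Python, from workcell import sensors, optics, job_done, spot_in, pinpoint gives the robot as it stands.
- The arm moves only by the tool play_rows, never from a script. Its argument "deltas" is a list of rows, each a list of 7 numbers: the closure, from 0 (fully open) to 1 (shut), then the shift along the tool's x, y, z scaled (see below), then the turn, a rotation vector about the tool's x, y, z scaled (see below). In form: [[jaw, tx, ty, tz, rx, ry, rz], ...]. A call has 1 to 12 rows; each row is the pose to reach, as a shift and turn from the pose commanded when the call began, along the tool's axes at that moment; what a row does not reach only later rows make up. The controller multiplies each number of a shift by 75 cm and each number of a turn by 90 degrees. A row lasts 1/10 s, in which the tool goes at most 50 mm and 8.59 degrees, less where a joint would pass 70% of its speed; a pose out of reach is approached as far as the arm can. A call with a number of a shift or a turn outside -1 to 1 is refused whole. A call with a gripper value outside its range is refused whole. The fingers move at their own pace and stop on an object; "force" is the grip in N (left out, the last holds). Time passes only in rows, so rows that repeat a pose let the fingers close. It gives the time, the measured TCP pose, the force, the opening and the grip force at its end, in the units of the state.
- sensors.observe(): the state, without advancing time (a new reading comes with each control period).
- optics.grab_frame(name): name is "scene" or "top"; returns a dict with "img" (420x560x3 uint8, red, green, blue), "camera_matrix" (3x3 intrinsics, pixels), "cam_to_world" (4x4, takes a point from camera to world coordinates). Camera axes: x right, y down, z forward; pixel columns grow to the right and rows downward; lengths in m; the calibration is good to about 2 mm. A picture is of the moment at which its call begins. There is no depth.
- job_done(): hands the job in; it is judged then, once.
Trained networks look in the newest picture that a camera, given by its name, has taken for a name from the list of things; names that differ only in an ending like _2 or _b are one class to them, and where a whole thing is asked for, a point or a joint stands for the part that bears it (a point fixed in the world has none). Each returns a list of dicts, best first, with "conf" (0 to 1); they miss things now and then, are a little off and sometimes report something else, mostly with a low value. They report only what shows in the picture. A call takes as long as a camera call. They do not tell look-alikes from the thing itself.
- spot_in(target, camera): "pixel" ([column, row] in pixels, amid what is visible of it).
- pinpoint(target, camera): "pixel" ([column, row] in pixels: a listed point, or the origin of a listed thing).
The state is a dict: "clock": time; "qpos": joint angles; "dq": joint speeds; "joint_efforts": joint torques, N m; "tool_pos": TCP position; "ee_rot": TCP orientation; "ft_force": force on the tool from outside, world axes, zero at the start; "wrist_torque": the same for the moment, N m; "opening": finger opening in m; "grasp_force": force on a finger pad.
Only numpy, scipy, OpenCV 4.12 (cv2) and the standard library are available. Lean on these libraries where they do the work, as an engineer would, in place of code of your own. Each camera call takes 0.05 s, during which the arm holds its last target. There are 200 camera calls.

## Working session

There is one attempt and no reset: what is moved stays moved. The work goes in short steps, Python scripts to look and compute and a tool call to move; the robot and the scene stay as the last step left them, time stands still between calls to the robot, and variables do not carry over. Pictures are saved under pics/ and viewed, at most 10 in all, crops included, and the job is handed in when it is done.

Besides the shell and the picture viewer there is one more tool, called as name(argument=value, ...) on one line, values as JSON. play_rows: Moves the arm, as the interface text tells. Shifts and turns lie within -1 to 1; 1 stands for 75 cm of shift or 90 degrees of turn. Its arguments: {"type":"object","properties":{"deltas":{"type":"array"},"force":{"type":"number"}},"required":["deltas"]}

```bash
mkdir -p pics; cat > h.py <<'E'
import numpy as np, cv2
from scipy.spatial.transform import Rotation as R
from workcell import sensors, optics, job_done, spot_in, pinpoint
def ray(f,p):
    K=np.array(f["camera_matrix"]);T=np.array(f["cam_to_world"])
    d=T[:3,:3]@np.linalg.inv(K)@np.array([p[0],p[1],1.]);return T[:3,3],d/np.linalg.norm(d)
def atz(f,p,z):
    o,d=ray(f,p);return o+d*(z-o[2])/d[2]
def tri(rs):
    A=np.zeros((3,3));b=np.zeros(3)
    for o,d in rs:
        P=np.eye(3)-np.outer(d,d);A+=P;b+=P@o
    x=np.linalg.solve(A,b);return x,[float(np.linalg.norm((np.eye(3)-np.outer(d,d))@(x-o))) for o,d in rs]
def proj(f,X):
    T=np.linalg.inv(np.array(f["cam_to_world"]));c=T[:3,:3]@np.array(X)+T[:3,3];u=np.array(f["camera_matrix"])@c;return u[:2]/u[2]
E
python3 - <<'E'
from h import *
np.set_printoptions(precision=3,suppress=True)
s=sensors.observe();print(s)
F={c:optics.grab_frame(c) for c in("scene","top")}
for c,f in F.items(): cv2.imwrite(f"pics/{c}0.png",f["img"][:,:,::-1]);print(c,np.array(f["cam_to_world"]),f["camera_matrix"])
for n in["chest","top_drawer_handle","open_jar","jar_seat","capped_jar","tea_mug","tumbler","salt_shaker","snap_cap","wide_lid"]:
    for c in F: print(n,c,[(np.round(d["pixel"]),round(d["conf"],2)) for d in pinpoint(n,c)][:4])
E
```

```text
{'clock': 0.0, 'qpos': array([-1.325,  0.277, -0.028,  1.268,  0.   ,  1.467]), 'dq': array([-0.002,  0.   ,  0.   , -0.001,  0.001, -0.001]), 'joint_efforts': array([ -0.   , -44.551,  29.52 ,   0.016,   0.   ,  -0.   ]), 'tool_pos': array([ 0.213, -0.587,  0.21 ]), 'ee_rot': array([-3.092, -0.545,  0.   ]), 'ft_force': array([-0.107, -0.934,  0.049]), 'wrist_torque': array([-0.006,  0.01 , -0.015]), 'grasp_force': 0.0, 'opening': 0.08541632241939424}
scene [[-0.53  -0.502  0.684 -0.342]
 [-0.848  0.297 -0.44   0.563]
 [ 0.018 -0.813 -0.582  0.875]
 [ 0.     0.     0.     1.   ]] [[528.542   0.    271.453]
 [  0.    528.542 204.469]
 [  0.      0.      1.   ]]
top [[ 0.011 -0.991  0.13   0.442]
 [-1.    -0.011  0.007  0.01 ]
 [-0.006 -0.13  -0.992  1.184]
 [ 0.     0.     0.     1.   ]] [[474.423   0.    267.494]
 [  0.    474.423 211.079]
 [  0.      0.      1.   ]]
chest scene [(array([298., 179.]), 0.61)]
chest top []
top_drawer_handle scene [(array([331., 157.]), 0.76), (array([175., 238.]), 0.38)]
top_drawer_handle top [(array([385., 201.]), 0.65)]
open_jar scene [(array([268.,
[... 157 characters left out ...]
ene [(array([271., 209.]), 0.86), (array([252., 243.]), 0.75)]
jar_seat top [(array([287., 220.]), 0.8), (array([234., 253.]), 0.78), (array([368., 270.]), 0.58), (array([240., 199.]), 0.5)]
capped_jar scene [(array([185., 294.]), 0.7)]
capped_jar top [(array([171., 251.]), 0.9)]
tea_mug scene [(array([178., 237.]), 0.59)]
tea_mug top [(array([197., 175.]), 0.62)]
tumbler scene [(array([224., 240.]), 0.73), (array([297., 177.]), 0.29)]
tumbler top [(array([244., 202.]), 0.81)]
salt_shaker scene [(array([188., 322.]), 0.95), (array([302., 179.]), 0.62)]
salt_shaker top [(array([155., 288.]), 0.86), (array([200., 176.]), 0.3)]
snap_cap scene []
snap_cap top []
wide_lid scene []
wide_lid top []
```

View pics/scene0.png

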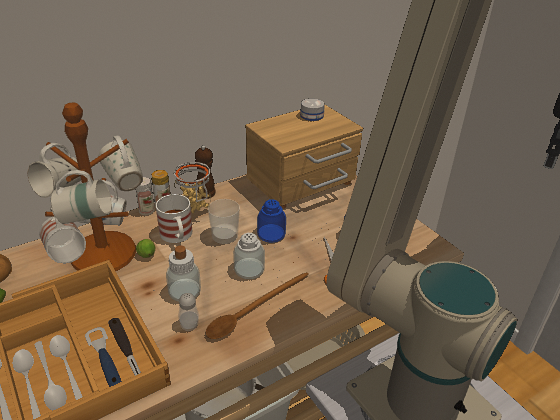

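View pics/top0.png

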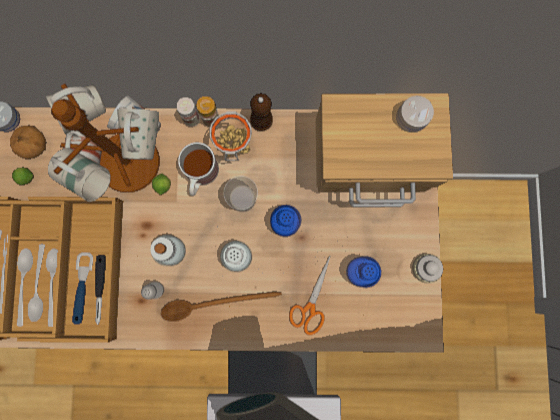

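Top view: the chest is at upper right (front edge about row 180, handles at 355–415,195). Jar-shaped things in it: clear (236,256), clear (428,267), blue (285,220) and blue (364,271). The clear one at (236,256) fits best: it is white-necked, has no cap, and the capped jar (168,250) stands beside it on the robot's left. An enlarged crop will confirm.

```bash
python3 - <<'E'
from h import *
np.set_printoptions(precision=4,suppress=True)
F={c:optics.grab_frame(c) for c in("scene","top")}
t=F["top"]["img"][:,:,::-1]
a=cv2.resize(t[190:320,130:270],(400,371),interpolation=3);b=cv2.resize(t[85:300,320:460],(390,599),interpolation=3);s=cv2.resize(F["scene"]["img"][215:335,150:290,::-1],(400,220),interpolation=3)
c=np.zeros((599,800,3),np.uint8);c[:371,:400]=a;c[371:591,:400]=s;c[:,400:790]=b
cv2.imwrite("pics/crop1.png",c)
def T(ps,pt): x,r=tri([ray(F["scene"],ps),ray(F["top"],pt)]);return x,np.round(r,4)
def best(n,c,near):
    L=pinpoint(n,c);L=[d["pixel"] for d in L if np.hypot(*(np.array(d["pixel"])-near))<25];return L[0] if L else None
for n,ns,nt in[("jar_seat",(252,243),(234,253)),("open_jar",(247,266),(235,258)),("capped_jar",(185,294),(171,251)),("top_drawer_handle",(331,157),(385,201)),("tea_mug",(178,237),(197,175)),("tumbler",(224,240),(244,202)),("salt_shaker",(188,322),(155,288)),("jar_seat",(271,209),(287,220))]:
    p=best(n,"scene",ns);q=best(n,"top",nt)
    print(n,p,q,T(p,q) if p is not None and q is not None else None)
for p in[(322,95),(448,95),(322,179),(451,179)]: print("chest top corner",p,atz(F["top"],p,.19))
print("handle top ends",atz(F["top"],(357,200),.161),atz(F["top"],(413,200),.161))
for p in[(246,126),(287,151),(362,128),(317,105)]: print("scene corner",p,atz(F["scene"],p,.19))
E
```

```text
jar_seat [249.9, 243.9] [232.7, 254.6] (array([0.4819, 0.0945, 0.0831]), array([0.0036, 0.0036]))
open_jar [248.3, 269.7] None None
capped_jar [184.7, 291.5] [170.7, 252.1] (array([0.4914, 0.2579, 0.0039]), array([0., 0.]))
top_drawer_handle [333.2, 158.3] [382.9, 203.5] (array([ 0.5964, -0.234 ,  0.1567]), array([0.0005, 0.0005]))
tea_mug [175.8, 236.5] [201.2, 176.8] (array([0.6849, 0.1912, 0.0024]), array([0.0037, 0.0037]))
tumbler [224.4, 233.1] [240.7, 201.6] (array([0.6186, 0.0864, 0.0171]), array([0.001, 0.001]))
salt_shaker [186.0, 322.1] [154.1, 292.1] (array([0.3948, 0.2949, 0.0146]), array([0.0028, 0.0028]))
jar_seat [271.0, 211.1] [286.0, 219.6] (array([ 0.5683, -0.024 ,  0.0781]), array([0.0018, 0.0018]))
chest top corner (322, 95) [ 0.829  -0.0986  0.19  ]
chest top corner (448, 95) [ 0.8315 -0.3728  0.19  ]
chest top corner (322, 179) [ 0.6425 -0.098   0.19  ]
chest top corner (451, 179) [ 0.6453 -0.3722  0.19  ]
handle top ends [ 0.6026 -0.1772  0.161 ] [ 0.6039 -0.299   0.161 ]
scene corner (246, 126) [ 0.8184 -0.0931  0.19  ]
scene corner (287, 151) [ 0.6434 -0.1154  0.19  ]
scene corner (362, 128) [ 0.6451 -0.3687  0.19  ]
scene corner (317, 105) [ 0.8303 -0.3475  0.19  ]
```

View pics/crop1.png

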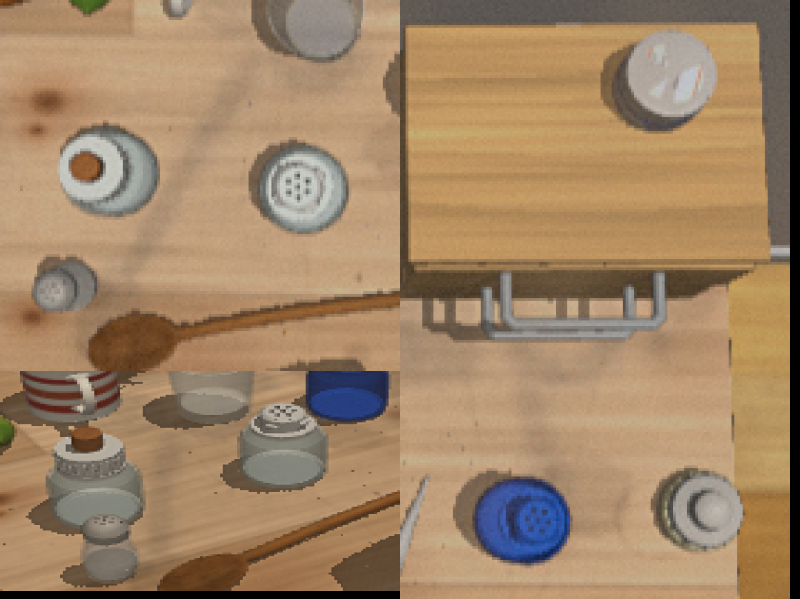

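The crop shows the clear jar at (300,188) is open, with a bare sifter neck. The clear one at right (705,510) wears a lid, and the blue ones are not meant. The upper handle sits at about (0.603, -0.237, 0.16), and the chest is square to the axes. Next I'll work out the first move.

```bash
cat >> h.py <<'E'
def delta(target,yaw,pos=None,rot=None):
    "scaled tool-frame delta to reach target (tool down, tool x at yaw deg)"
    s=sensors.observe();pos=s["tool_pos"] if pos is None else pos;rot=s["ee_rot"] if rot is None else rot
    R0=R.from_rotvec(rot);R1=R.from_euler("z",yaw,degrees=True)*R.from_euler("x",180,degrees=True)
    return np.r_[R0.inv().apply(np.array(target)-pos)/.75,(R0.inv()*R1).as_rotvec()/(np.pi/2)]
E
python3 - <<'E'
from h import *
np.set_printoptions(precision=4,suppress=True)
print(delta([.603,-.237,.27],90),delta([.603,-.237,.27],90,[.214,-.587,.211]))
E
```

```text
[ 0.6476 -0.2616 -0.0789  0.     -0.     -0.7779] [ 0.6469 -0.2613 -0.0786  0.     -0.     -0.7779]
```

play_rows(deltas=[[0.3, 0.03, -0.01, -0.03, 0, 0, -0.04], [0.5, 0.09, -0.035, -0.06, 0, 0, -0.12], [0.6, 0.15, -0.06, -0.0786, 0, 0, -0.2], [0.6, 0.21, -0.085, -0.0786, 0, 0, -0.28], [0.6, 0.27, -0.11, -0.0786, 0, 0, -0.36], [0.6, 0.33, -0.135, -0.0786, 0, 0, -0.44], [0.6, 0.39, -0.16, -0.0786, 0, 0, -0.52], [0.6, 0.45, -0.185, -0.0786, 0, 0, -0.6], [0.6, 0.51, -0.21, -0.0786, 0, 0, -0.68], [0.6, 0.57, -0.235, -0.0786, 0, 0, -0.75], [0.6, 0.62, -0.25, -0.0786, 0, 0, -0.7779], [0.6, 0.6469, -0.2613, -0.0786, 0, 0, -0.7779]], force=30)

```text
clock: 3.2
tool_pos: [0.6049, -0.235, 0.2695]
ee_rot: [2.217, 2.225, 0.001]
ft_force: [-0.2, -0.1, 0.9]
opening: 0.0343
grasp_force: 0.0
```

play_rows(deltas=[[0.6, 0, 0, 0, 0, 0, 0], [0.6, 0, 0, 0, 0, 0, 0]])

```text
clock: 3.4
tool_pos: [0.6025, -0.2372, 0.2695]
ee_rot: [-2.22, -2.222, 0.001]
ft_force: [-0.6, 0.1, 0.1]
opening: 0.034
grasp_force: 0.0
```

```bash
python3 - <<'E'
from h import *
np.set_printoptions(precision=4,suppress=True)
s=sensors.observe();print(s["tool_pos"],s["ee_rot"],s["opening"],s["ft_force"])
F={c:optics.grab_frame(c) for c in("scene","top")}
for c in F: print(c,[(d["pixel"],d["conf"]) for d in pinpoint("top_drawer_handle",c)])
a=cv2.resize(F["top"]["img"][80:290,310:460,::-1],(420,588));b=cv2.resize(F["scene"]["img"][80:230,230:380,::-1],(380,380))
c=np.zeros((588,800,3),np.uint8);c[:,:420]=a;c[:380,420:]=b;cv2.imwrite("pics/crop2.png",c)
print(delta([.603,-.237,.141],90))
E
```

```text
[ 0.6025 -0.2372  0.2695] [-2.2202 -2.2221  0.0011] 0.0339742315276473 [-0.6387  0.1404  0.0601]
scene [([331.9, 156.0], 0.91), ([178.5, 237.8], 0.58)]
top [([387.6, 197.5], 0.62)]
[ 0.0019  0.0017  0.1719 -0.0001  0.0001 -0.0011]
```

View pics/crop2.png

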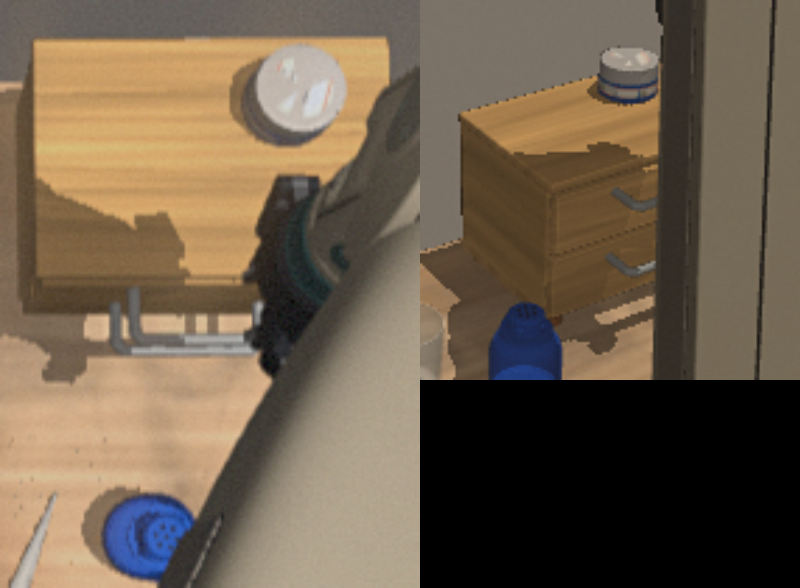

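The gripper hangs over the bar, with the handle's left end at (135,340) in the crop and the inner finger clear of the front. Now go down and grip.

play_rows(deltas=[[0.6, 0, 0, 0.03, 0, 0, 0], [0.6, 0, 0, 0.07, 0, 0, 0], [0.6, 0, 0, 0.11, 0, 0, 0], [0.6, 0, 0, 0.14, 0, 0, 0], [0.6, 0, 0, 0.16, 0, 0, 0], [0.6, 0, 0, 0.172, 0, 0, 0], [0.6, 0, 0, 0.172, 0, 0, 0], [0.6, 0, 0, 0.172, 0, 0, 0]])

```text
clock: 4.4
tool_pos: [0.6032, -0.2379, 0.1419]
ee_rot: [2.221, 2.22, 0.001]
ft_force: [-0.3, 0.9, 0.2]
opening: 0.0339
grasp_force: 0.0
```

play_rows(deltas=[[1, 0, 0, 0, 0, 0, 0], [1, 0, 0, 0, 0, 0, 0], [1, 0, 0, 0, 0, 0, 0], [1, 0, 0, 0, 0, 0, 0], [1, 0, 0, 0, 0, 0, 0]], force=30)

```text
clock: 4.9
tool_pos: [0.6033, -0.2379, 0.1423]
ee_rot: [2.22, 2.22, 0.001]
ft_force: [-0.8, -1.0, 6.3]
opening: 0.0066
grasp_force: 28.9
```

play_rows(deltas=[[1, 0, -0.01, 0, 0, 0, 0], [1, 0, -0.025, 0, 0, 0, 0], [1, 0, -0.045, 0, 0, 0, 0], [1, 0, -0.065, 0, 0, 0, 0], [1, 0, -0.085, 0, 0, 0, 0], [1, 0, -0.1, 0, 0, 0, 0], [1, 0, -0.115, 0, 0, 0, 0], [1, 0, -0.125, 0, 0, 0, 0], [1, 0, -0.13, 0, 0, 0, 0], [1, 0, -0.13, 0, 0, 0, 0]])

```text
clock: 5.9
tool_pos: [0.5047, -0.2391, 0.1422]
ee_rot: [2.22, 2.218, -0.003]
ft_force: [-1.3, -3.0, 6.8]
opening: 0.0067
grasp_force: 29.6
```

play_rows(deltas=[[1, 0, -0.005, 0, 0, 0, 0], [1, 0, -0.01, 0, 0, 0, 0], [1, 0, -0.015, 0, 0, 0, 0], [1, 0, -0.02, 0, 0, 0, 0], [1, 0, -0.025, 0, 0, 0, 0], [1, 0, -0.025, 0, 0, 0, 0]])

```text
clock: 6.5
tool_pos: [0.4895, -0.2392, 0.1423]
ee_rot: [2.216, 2.215, 0.005]
ft_force: [6.8, -3.3, 0.8]
opening: 0.0063
grasp_force: 27.9
```

```bash
python3 - <<'E'
from h import *
np.set_printoptions(precision=4,suppress=True)
F={c:optics.grab_frame(c) for c in("scene","top")}
for n in("top_drawer_handle","snap_cap","wide_lid"):
  for c in F: print(n,c,[(d["pixel"],round(d["conf"],2)) for d in pinpoint(n,c)])
a=cv2.resize(F["top"]["img"][80:290,310:460,::-1],(420,588));b=cv2.resize(F["scene"]["img"][80:230,230:380,::-1],(380,380))
c=np.zeros((588,800,3),np.uint8);c[:,:420]=a;c[:380,420:]=b;cv2.imwrite("pics/crop3.png",c)
E
```

```text
top_drawer_handle scene [([315.9, 180.3], 0.67)]
top_drawer_handle top [([387.7, 250.7], 0.78)]
snap_cap scene [([315.7, 179.2], 0.53)]
snap_cap top [([356.5, 206.9], 0.72), ([170.2, 251.2], 0.7)]
wide_lid scene []
wide_lid top [([401.9, 210.4], 0.64)]
```

View pics/crop3.png

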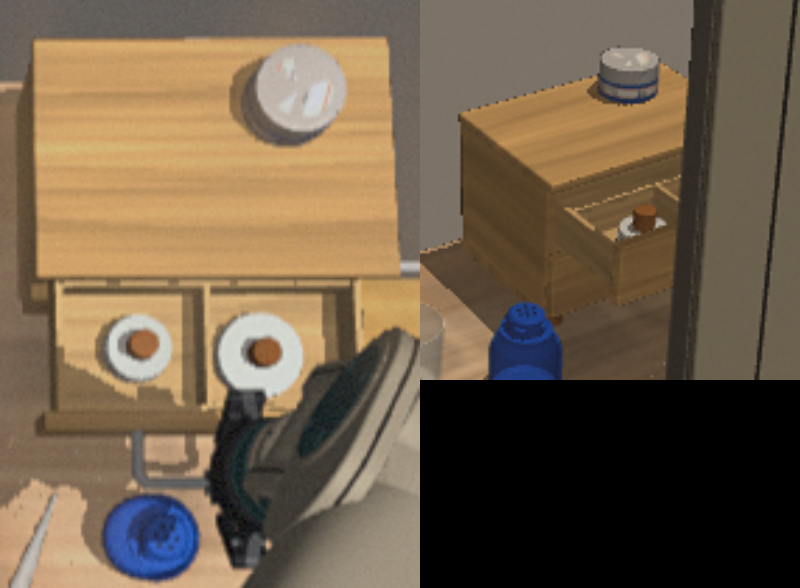

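Both wells are out: the small cap (crop 140,347) is in the left well, the wide lid (258,352) in the right. Pull a little more to confirm the stop.

play_rows(deltas=[[1, 0, -0.004, 0, 0, 0, 0], [1, 0, -0.008, 0, 0, 0, 0], [1, 0, -0.008, 0, 0, 0, 0]])

```text
clock: 7.2
tool_pos: [0.4894, -0.2393, 0.1425]
ee_rot: [2.209, 2.211, 0.02]
ft_force: [21.3, -1.9, -7.6]
opening: 0.0063
grasp_force: 25.3
```

The drawer is against its stop: 21 N and no motion. Relax, release, rise, and swing aside to see the well.

play_rows(deltas=[[1, 0, 0.008, 0, 0, 0, 0], [0.6, 0, 0.008, 0, 0, 0, 0], [0.6, 0, 0.008, 0, 0, 0, 0], [0.6, 0, 0.008, 0, 0, 0, 0], [0.6, 0, 0.008, -0.02, 0, 0, 0], [0.6, 0, 0.008, -0.05, 0, 0, 0], [0.6, 0, 0.008, -0.09, 0, 0, 0], [0.6, 0, 0.008, -0.13, 0, 0, 0], [0.6, 0, 0.008, -0.17, 0, 0, 0], [0.6, -0.05, 0.008, -0.19, 0, 0, 0], [0.6, -0.1, 0.008, -0.2, 0, 0, 0], [0.4, -0.15, 0.008, -0.2, 0, 0, 0]])

```text
clock: 8.4
tool_pos: [0.4861, -0.3509, 0.2922]
ee_rot: [2.22, 2.221, 0.0]
ft_force: [0.7, 0.2, -0.5]
opening: 0.0475
grasp_force: 0.0
```

play_rows(deltas=[[0.3, 0, 0, 0, 0, 0, 0], [0.3, 0, 0, 0, 0, 0, 0]])

```text
clock: 8.6
tool_pos: [0.4852, -0.3497, 0.2896]
ee_rot: [-2.221, -2.217, -0.0]
ft_force: [-0.6, 0.2, 0.2]
opening: 0.0597
grasp_force: 0.0
```

```bash
python3 - <<'E'
from h import *
np.set_printoptions(precision=4,suppress=True)
s=sensors.observe();print(s["tool_pos"],s["ee_rot"],s["opening"],s["qpos"])
F={c:optics.grab_frame(c) for c in("scene","top")}
for n in("top_drawer_handle","snap_cap","wide_lid","jar_seat"):
  P={}
  for c in F: L=[(d["pixel"],round(d["conf"],2)) for d in pinpoint(n,c)];P[c]=L;print(n,c,L)
  if all(P.values()): print(tri([ray(F[c],P[c][0][0]) for c in F]))
a=cv2.resize(F["top"]["img"][170:270,320:450,::-1],(780,600),interpolation=3);cv2.imwrite("pics/crop4.png",a)
cv2.imwrite("pics/s4.png",cv2.resize(F["scene"]["img"][120:220,260:390,::-1],(780,600),interpolation=3))
E
```

```text
[ 0.4852 -0.3497  0.2896] [-2.2211 -2.2173 -0.0004] 0.05969242841699682 [-0.7328  0.2015  0.0426  1.415   0.0004  0.8397]
top_drawer_handle scene []
top_drawer_handle top []
snap_cap scene [([317.9, 181.6], 0.7)]
snap_cap top [([358.7, 209.5], 0.78)]
(array([ 0.5921, -0.1891,  0.0998]), [0.003529529771930213, 0.0035295297719302797])
wide_lid scene []
wide_lid top [([400.7, 211.8], 0.56)]
jar_seat scene [([270.5, 211.6], 0.89), ([247.4, 243.0], 0.74)]
jar_seat top [([364.8, 268.9], 0.97), ([286.7, 217.0], 0.94), ([233.2, 253.5], 0.89)]
(array([ 0.4993, -0.101 ,  0.1173]), [0.10763594832206404, 0.10763594832206404])
```

View pics/crop4.png

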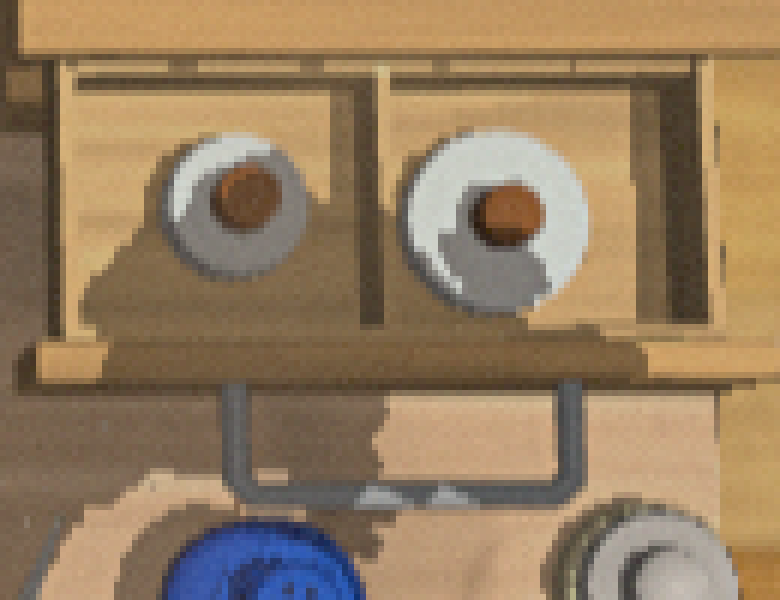

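View pics/s4.png

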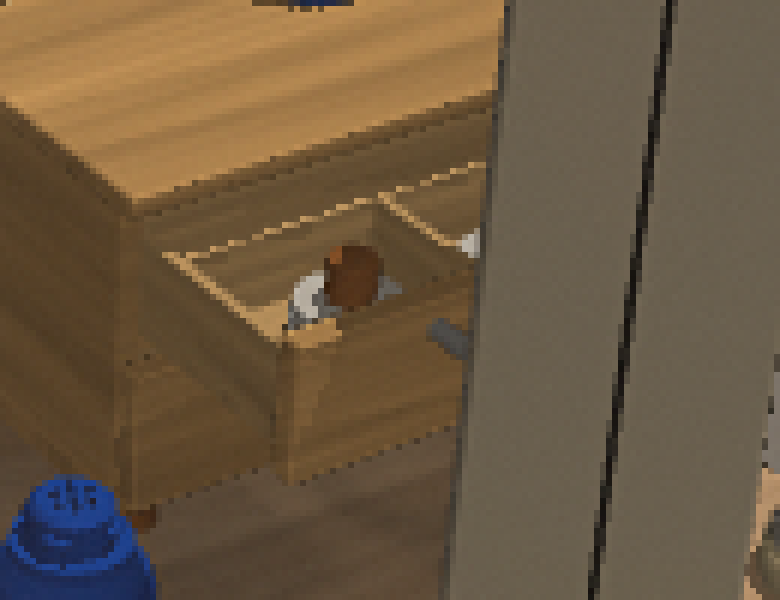

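The top crop shows the cap's skirt centred near (237,205) with its knob top at (249,191), giving pixel (361.5,201.8). The wide lid's knob is at (507,214). In the scene crop the cap's knob top is near (355,262), giving pixel (319.2,163.7).

```bash
python3 - <<'E'
from h import *
np.set_printoptions(precision=4,suppress=True)
F={c:optics.grab_frame(c) for c in("scene","top")}
for ps,pt in [((319.2,163.7),(361.5,201.8)),((247.4,243),(233.2,253.5))]: print(tri([ray(F["scene"],ps),ray(F["top"],pt)]))
f=F["top"]
print("knob",atz(f,(361.5,201.8),.158),"skirt",atz(f,(359.5,204.2),.133),"pin",atz(f,(358.7,209.5),.111),"scene knob",atz(F["scene"],(319.2,163.7),.158))
print("left wall",atz(f,(320+70/6,170+200/6),.155),"divider",atz(f,(320+382/6,170+200/6),.155),"front inner top",atz(f,(380,170+342/6),.175),"handle",atz(f,(387,170+492/6),.161))
print("jar neck top",atz(f,(235,255.8),.104),"seat top",atz(f,(233.2,253.5),.084),"seat scene",atz(F["scene"],(247.4,243),.084))
s=sensors.observe();print(s["tool_pos"])
for z in(.25,.139): print(delta([.585,-.187,z],180))
E
```

```text
(array([ 0.5997, -0.1892,  0.1518]), [0.0006835723455426748, 0.0006835723455423553])
(array([0.486 , 0.0956, 0.083 ]), [0.0008778599685446485, 0.0008778599685446611])
knob [ 0.5992 -0.1875  0.158 ] skirt [ 0.5975 -0.1878  0.133 ] pin [ 0.5885 -0.1899  0.111 ] scene knob [ 0.5914 -0.1834  0.158 ]
left wall [ 0.5955 -0.1228  0.155 ] divider [ 0.5967 -0.2365  0.155 ] front inner top [ 0.5426 -0.2228  0.175 ] handle [ 0.4903 -0.24    0.161 ]
jar neck top [0.4805 0.0905 0.104 ] seat top [0.4865 0.0963 0.084 ] seat scene [0.4844 0.0956 0.084 ]
[ 0.4864 -0.3496  0.2909]
[ 0.2168  0.1315  0.0545  0.      0.0001 -0.9998]
[ 0.2168  0.1315  0.2025  0.      0.0001 -0.9998]
```

play_rows(deltas=[[0.45, 0.01, 0.01, 0, 0, 0, -0.08], [0.45, 0.03, 0.03, 0, 0, 0, -0.17], [0.45, 0.06, 0.05, 0, 0, 0, -0.26], [0.45, 0.09, 0.07, 0, 0, 0, -0.35], [0.45, 0.12, 0.09, 0, 0, 0, -0.44], [0.45, 0.15, 0.11, 0, 0, 0, -0.53], [0.45, 0.18, 0.13, 0.02, 0, 0, -0.62], [0.45, 0.2, 0.14, 0.04, 0, 0, -0.71], [0.45, 0.2155, 0.1475, 0.0545, 0, 0, -0.8], [0.45, 0.2155, 0.1475, 0.0545, 0, 0, -0.89], [0.45, 0.2155, 0.1475, 0.0545, 0, 0, -0.97], [0.45, 0.2155, 0.1475, 0.0545, 0, 0, -1]])

```text
clock: 10.4
tool_pos: [0.597, -0.1879, 0.2496]
ee_rot: [0.006, -3.141, -0.0]
ft_force: [-0.2, 0.8, 0.4]
opening: 0.0467
grasp_force: 0.0
```

play_rows(deltas=[[0.45, 0, 0, 0, 0, 0, 0], [0.45, 0, 0, 0, 0, 0, 0]])

```text
clock: 10.6
tool_pos: [0.597, -0.1883, 0.2499]
ee_rot: [0.002, 3.142, 0.0]
ft_force: [-0.6, -0.4, 0.4]
opening: 0.0466
grasp_force: 0.0
```

```bash
python3 - <<'E'
from h import *
np.set_printoptions(precision=4,suppress=True)
s=sensors.observe();print(s["tool_pos"],s["ee_rot"],s["opening"],s["qpos"])
print(delta([.597,-.188,.14],180))
E
```

```text
[ 0.597  -0.1883  0.2499] [0.0019 3.1415 0.    ] 0.04656330751408821 [-0.4087  0.2615  0.0362  1.3454  0.     -0.4075]
[ 0.      0.0004  0.1466  0.      0.     -0.0008]
```

play_rows(deltas=[[0.45, 0, 0, 0.03, 0, 0, 0], [0.45, 0, 0, 0.06, 0, 0, 0], [0.45, 0, 0, 0.09, 0, 0, 0], [0.45, 0, 0, 0.115, 0, 0, 0], [0.45, 0, 0, 0.13, 0, 0, 0], [0.45, 0, 0, 0.14, 0, 0, 0], [0.45, 0, 0, 0.147, 0, 0, 0], [0.45, 0, 0, 0.147, 0, 0, 0], [0.45, 0, 0, 0.147, 0, 0, 0]])

```text
clock: 11.5
tool_pos: [0.5975, -0.1885, 0.1405]
ee_rot: [0.0, 3.14, -0.001]
ft_force: [0.4, -0.4, -0.2]
opening: 0.0471
grasp_force: 0.0
```

play_rows(deltas=[[0.6, 0, 0, 0, 0, 0, 0], [0.8, 0, 0, 0, 0, 0, 0], [1, 0, 0, 0, 0, 0, 0], [1, 0, 0, 0, 0, 0, 0], [1, 0, 0, 0, 0, 0, 0]], force=40)

```text
clock: 12.0
tool_pos: [0.597, -0.1883, 0.1397]
ee_rot: [0.0, 3.141, -0.0]
ft_force: [-0.5, -0.5, -0.4]
opening: -0.0003
grasp_force: 0.0
```

The grasp missed: the fingers shut fully. I'll look before moving anything.

```bash
python3 - <<'E'
from h import *
F={c:optics.grab_frame(c) for c in("scene","top")}
for c in F: print(c,[(d["pixel"],round(d["conf"],2)) for d in pinpoint("snap_cap",c)])
a=cv2.resize(F["top"]["img"][165:265,320:450,::-1],(585,450),interpolation=3)
b=cv2.resize(F["scene"]["img"][115:215,270:330,::-1],(215,358),interpolation=3)
c=np.zeros((450,800,3),np.uint8);c[:,:585]=a;c[:358,585:]=b;cv2.imwrite("pics/crop5.png",c)
print(proj(F["top"],[.597,-.188,.14]),proj(F["scene"],[.597,-.188,.14]))
E
```

```text
scene [([319.3, 180.3], 0.46)]
top [([355.3, 206.3], 0.59)]
[360.20018857 203.97911379] [318.85760984 168.11626016]
```

View pics/crop5.png

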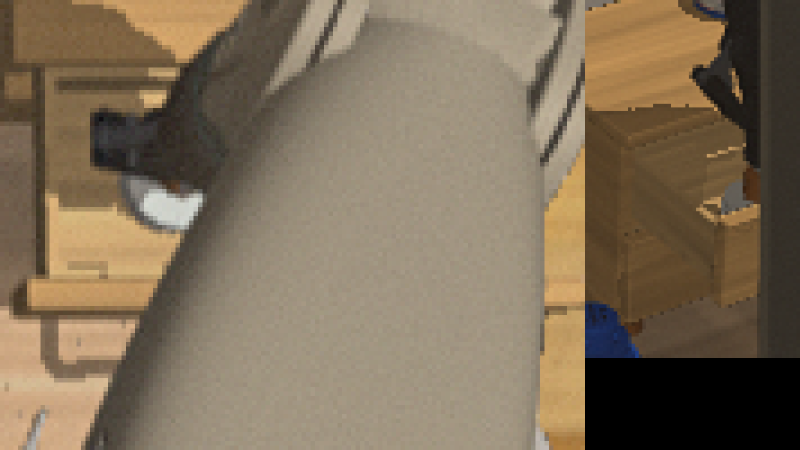

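The fingertips end at the knob's top, around (750,168) in the crop, and the cap has not moved. The bar grip (6.6 mm on a 10 mm bar, tool pushed up) points the same way: the real tips stand about 20 mm above the reported TCP. Open, go 14 mm lower and retry, watching the force.

play_rows(deltas=[[0.45, 0, 0, 0, 0, 0, 0], [0.45, 0, 0, 0, 0, 0, 0], [0.45, 0, 0, 0, 0, 0, 0], [0.45, 0, 0, 0.005, 0, 0, 0], [0.45, 0, 0, 0.01, 0, 0, 0], [0.45, 0, 0, 0.015, 0, 0, 0], [0.45, 0, 0, 0.019, 0, 0, 0], [0.45, 0, 0, 0.019, 0, 0, 0]], force=25)

```text
clock: 13.0
tool_pos: [0.5964, -0.188, 0.1245]
ee_rot: [-0.0, -3.14, -0.001]
ft_force: [-0.4, 0.0, -0.1]
opening: 0.0471
grasp_force: 0.0
```

play_rows(deltas=[[0.6, 0, 0, 0, 0, 0, 0], [0.7, 0, 0, 0, 0, 0, 0], [0.7, 0, 0, 0, 0, 0, 0], [0.75, 0, 0, 0, 0, 0, 0], [0.8, 0, 0, 0, 0, 0, 0], [0.8, 0, 0, 0, 0, 0, 0]], force=25)

```text
clock: 13.6
tool_pos: [0.5971, -0.1884, 0.1257]
ee_rot: [0.0, 3.141, -0.0]
ft_force: [-0.5, 0.0, 1.4]
opening: 0.0229
grasp_force: 24.4
```

The knob is now between the pads. Open slightly, go 9 mm deeper for a fuller hold, and grip firmly.

play_rows(deltas=[[0.6, 0, 0, 0, 0, 0, 0], [0.6, 0, 0, 0, 0, 0, 0], [0.6, 0, 0, 0.004, 0, 0, 0], [0.6, 0, 0, 0.008, 0, 0, 0], [0.6, 0, 0, 0.012, 0, 0, 0], [0.6, 0, 0, 0.012, 0, 0, 0]])

```text
clock: 14.2
tool_pos: [0.5964, -0.188, 0.1155]
ee_rot: [-0.0, -3.14, -0.001]
ft_force: [-0.1, -0.7, -0.2]
opening: 0.034
grasp_force: 0.0
```

play_rows(deltas=[[0.7, 0, 0, 0, 0, 0, 0], [0.8, 0, 0, 0, 0, 0, 0], [1, 0, 0, 0, 0, 0, 0], [1, 0, 0, 0, 0, 0, 0], [1, 0, 0, 0, 0, 0, 0], [1, 0, 0, 0, 0, 0, 0]], force=60)

```text
clock: 14.8
tool_pos: [0.597, -0.1883, 0.1164]
ee_rot: [0.0, 3.142, -0.0]
ft_force: [0.4, 0.3, 0.1]
opening: 0.022
grasp_force: 58.7
```

play_rows(deltas=[[1, 0, 0, -0.01, 0, 0, 0], [1, 0, 0, -0.03, 0, 0, 0], [1, 0, 0, -0.06, 0, 0, 0], [1, 0, 0, -0.1, 0, 0, 0], [1, 0, 0, -0.14, 0, 0, 0], [1, 0, 0, -0.16, 0, 0, 0], [1, 0, 0, -0.17, 0, 0, 0], [1, 0, 0, -0.17, 0, 0, 0]])

```text
clock: 15.6
tool_pos: [0.5975, -0.1885, 0.245]
ee_rot: [0.0, 3.14, -0.001]
ft_force: [0.2, 0.1, -0.3]
opening: 0.0223
grasp_force: 58.7
```

play_rows(deltas=[[1, 0.01, 0.02, 0, 0, 0, 0], [1, 0.025, 0.06, 0, 0, 0, 0], [1, 0.04, 0.1, 0, 0, 0, 0], [1, 0.06, 0.15, 0, 0, 0, 0], [1, 0.08, 0.2, 0, 0, 0, 0], [1, 0.1, 0.25, 0, 0, 0, 0], [1, 0.12, 0.3, 0, 0, 0, 0], [1, 0.14, 0.34, 0.03, 0, 0, 0], [1, 0.146, 0.365, 0.06, 0, 0, 0], [1, 0.149, 0.378, 0.09, 0, 0, 0], [1, 0.149, 0.378, 0.11, 0, 0, 0], [1, 0.149, 0.378, 0.11, 0, 0, 0]])

```text
clock: 16.8
tool_pos: [0.4804, 0.0959, 0.1572]
ee_rot: [0.002, -3.133, 0.001]
ft_force: [-0.0, 0.9, -0.2]
opening: 0.0221
grasp_force: 58.8
```

```bash
python3 - <<'E'
from h import *
np.set_printoptions(precision=4,suppress=True)
s=sensors.observe();print(s["tool_pos"],s["ee_rot"],s["opening"],s["grasp_force"],s["ft_force"])
F={c:optics.grab_frame(c) for c in("scene","top")}
for n in("snap_cap","jar_seat","open_jar"):
  for c in F: print(n,c,[(d["pixel"],round(d["conf"],2)) for d in pinpoint(n,c)])
for c,f in F.items():
  p=proj(f,[.485,.0955,.12]);x,y=int(p[0])-50,int(p[1])-40;print(c,"crop origin",x,y,"pred cap origin",proj(f,s["tool_pos"]-[0,0,.0054]),"seat",proj(f,[.485,.0955,.084]))
  g=cv2.resize(f["img"][y:y+80,x:x+66,::-1],(400,485),interpolation=3)
  out=g if c=="scene" else np.hstack([out,g])
cv2.imwrite("pics/crop6.png",out)
E
```

```text
[0.4804 0.0959 0.1572] [ 0.0021 -3.1325  0.0006] 0.022082347406496936 58.79528760910034 [-0.0201  0.9054 -0.2445]
snap_cap scene [([245.6, 223.7], 0.58)]
snap_cap top [([386.6, 253.4], 0.53)]
jar_seat scene [([269.3, 208.1], 0.95), ([248.9, 240.8], 0.8), ([175.2, 232.8], 0.42)]
jar_seat top [([287.4, 218.0], 0.62), ([230.2, 253.4], 0.47)]
open_jar scene [([268.2, 233.9], 0.74), ([249.9, 270.4], 0.7), ([300.5, 179.6], 0.62)]
open_jar top [([285.5, 222.1], 0.76), ([359.3, 272.2], 0.7), ([235.2, 256.2], 0.43)]
scene crop origin 197 190 pred cap origin [247.8857 220.8069] seat [247.2912 242.8515]
top crop origin 182 213 pred cap origin [230.8972 255.0092] seat [233.5318 254.1377]
```

View pics/crop6.png

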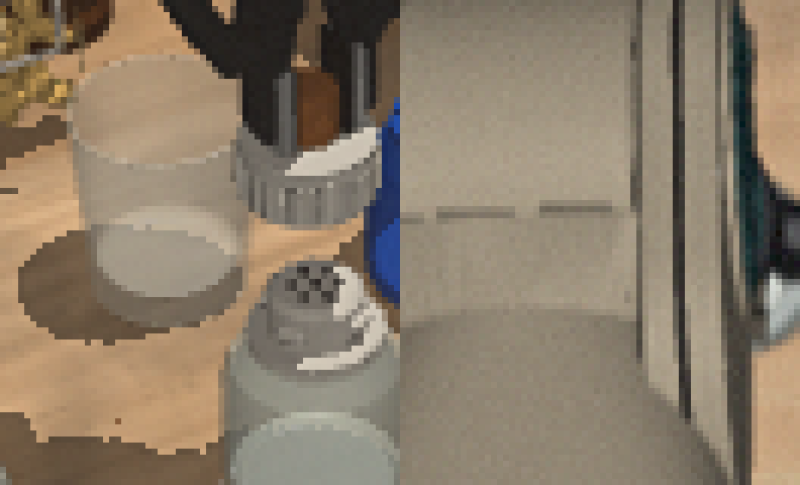

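The scene crop shows the cap held upright by its knob: skirt middle at crop (308,180), jar neck at (314,300), tips close to the skirt's top. The jar seems a few mm off my estimate, so I'll fit its projected circles in both unobstructed first pictures, and fit the cap now.

```bash
cat > fit.py <<'E'
from h import *
from scipy.ndimage import map_coordinates, gaussian_filter
from itertools import product
t=np.linspace(0,2*np.pi,90)
def grad(img):
    g=img.astype(float)
    return np.max([np.hypot(gaussian_filter(g[...,k],.8,order=(0,1)),gaussian_filter(g[...,k],.8,order=(1,0))) for k in range(3)],0)
def score(G,f,x,y,circ):
    T=np.linalg.inv(np.array(f["cam_to_world"]));K=np.array(f["camera_matrix"]);s=0
    for z,r in circ:
        X=np.stack([x+r*np.cos(t),y+r*np.sin(t),np.full_like(t,z)]);c=K@(T[:3,:3]@X+T[:3,3:]);s+=np.minimum(map_coordinates(G,[c[1]/c[2],c[0]/c[2]],order=1),25).mean()
    return s
E
python3 - <<'E'
from fit import *
np.set_printoptions(precision=4,suppress=True)
s=sensors.observe()
F={c:optics.grab_frame(c) for c in("scene","top")}
G={c:grad(cv2.imread(f"pics/{c}0.png")) for c in F}
J=[(.104,.019),(.084,.027),(.104,.017)]
xs=np.arange(.470,.500,.001);ys=np.arange(.078,.108,.001)
S={}
for name,circ in(("neck",J[:1]),("collar",J[1:2]),("both",J[:2])):
  for c in F:
    S[c]=np.array([[score(G[c],F[c],x,y,circ) for y in ys] for x in xs]);i=np.unravel_index(S[c].argmax(),S[c].shape);print(name,c,xs[i[0]],ys[i[1]],S[c].max())
  A=S["scene"]+S["top"];i=np.unravel_index(A.argmax(),A.shape);print(name,"joint",xs[i[0]],ys[i[1]])
g=grad(F["scene"]["img"]);p=s["tool_pos"];print(p,s["ee_rot"])
C=[(score(g,F["scene"],p[0]+a,p[1]+b,[(p[2]+z,.027),(p[2]+z+.025,.027)]),a,b,z) for a,b,z in product(np.arange(-.01,.0101,.002),np.arange(-.01,.0101,.002),np.arange(-.012,.003,.002))]
print(sorted(C)[::-1][:6]); print("jar scene now",end=" ")
S=np.array([[score(g,F["scene"],x,y,J[:2]) for y in ys] for x in xs]);i=np.unravel_index(S.argmax(),S.shape);print(xs[i[0]],ys[i[1]])
E
```

```text
neck scene 0.479 0.09300000000000001 22.297650297607085
neck top 0.498 0.085 19.466367259563363
neck joint 0.479 0.09300000000000001
collar scene 0.484 0.08900000000000001 22.419979056954396
collar top 0.479 0.085 19.68476648546709
collar joint 0.482 0.09400000000000001
both scene 0.481 0.09300000000000001 43.4385887049125
both top 0.471 0.09400000000000001 36.918110510725164
both joint 0.481 0.09400000000000001
[0.486  0.0951 0.1622] [0.0009 3.14   0.0002]
[(np.float64(37.11533822032767), np.float64(-0.002), np.float64(0.002), np.float64(0.0)), (np.float64(37.06376841114363), np.float64(0.002), np.float64(0.0), np.float64(-0.004)), (np.float64(37.03692536266532), np.float64(0.01), np.float64(-0.004), np.float64(-0.01)), (np.float64(36.99887469808691), np.float64(0.004), np.float64(-0.002), np.float64(-0.006)), (np.float64(36.96711874782705), np.float64(0.008000000000000002), np.float64(-0.004), np.float64(-0.01)), (np.float64(36.905164579345865), np.float64(0.0), np.float64(0.0), np.float64(-0.002))]
jar scene now 0.481 0.09500000000000001
```

play_rows(deltas=[[1, 0.004, 0, 0.01, 0, 0, 0], [1, 0.008, -0.001, 0.025, 0, 0, 0], [1, 0.008, -0.001, 0.04, 0, 0, 0], [1, 0.008, -0.001, 0.052, 0, 0, 0], [1, 0.008, -0.001, 0.058, 0, 0, 0], [1, 0.008, -0.001, 0.062, 0, 0, 0], [1, 0.008, -0.001, 0.062, 0, 0, 0], [1, 0.008, -0.001, 0.062, 0, 0, 0]])

```text
clock: 18.1
tool_pos: [0.4796, 0.0945, 0.1152]
ee_rot: [0.0, 3.141, 0.0]
ft_force: [-0.4, 0.3, -1.0]
opening: 0.0222
grasp_force: 58.8
```

```bash
python3 - <<'E'
from fit import *
np.set_printoptions(precision=4,suppress=True)
s=sensors.observe();p=s["tool_pos"];print(p,s["ee_rot"],s["ft_force"])
f=optics.grab_frame("scene");I=f["img"];g=grad(I)
for z in(-.0054,):
  C=[(score(g,f,p[0]+a,p[1]+b,[(p[2]+z,.027),(p[2]+z+.025,.027)]),a,b) for a in np.arange(-.01,.0101,.001) for b in np.arange(-.01,.0101,.001)]
  print(np.array(sorted(C)[::-1][:4]))
q=proj(f,[.481,.094,.115]);x,y=int(q[0])-33,int(q[1])-25;print(x,y,"neck base/top axis",proj(f,[.481,.094,.084]),proj(f,[.481,.094,.104]),"cap bottom",proj(f,p-[0,0,.0054]))
cv2.imwrite("pics/crop7.png",cv2.resize(I[y:y+50,x:x+66,::-1],(792,600),interpolation=3))
E
```

```text
[0.4796 0.0945 0.1152] [0.0002 3.141  0.0001] [-0.3589  0.2674 -1.0024]
[[32.3934  0.003  -0.    ]
 [32.3353  0.003  -0.001 ]
 [32.3242  0.004  -0.001 ]
 [32.1977  0.002  -0.001 ]]
215 208 neck base/top axis [248.7085 243.5873] [248.6461 236.9096] cap bottom [248.7242 235.3631]
```

View pics/crop7.png

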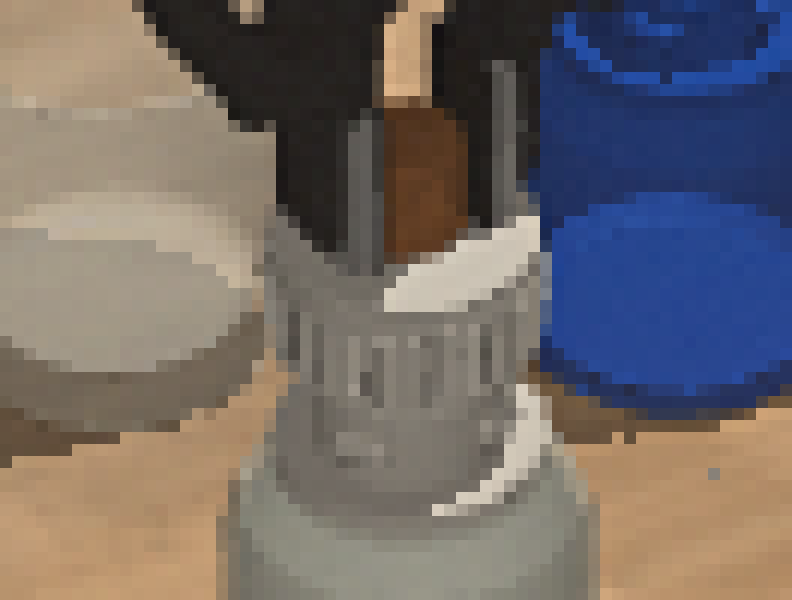

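The cap sits just above the neck: skirt centre column about 408, collar and body about 411, so it is aligned to under 1 mm across the view. Shift 1 mm back and ease down, feeling for contact.

play_rows(deltas=[[1, 0.0015, 0, 0.003, 0, 0, 0], [1, 0.0015, 0, 0.006, 0, 0, 0], [1, 0.0015, 0, 0.009, 0, 0, 0], [1, 0.0015, 0, 0.012, 0, 0, 0], [1, 0.0015, 0, 0.012, 0, 0, 0]])

```text
clock: 18.65
tool_pos: [0.4782, 0.0944, 0.1057]
ee_rot: [0.0, 3.141, -0.0]
ft_force: [-0.3, -0.3, 0.3]
opening: 0.0222
grasp_force: 58.8
```

play_rows(deltas=[[1, 0, 0, 0.002, 0, 0, 0], [1, 0, 0, 0.004, 0, 0, 0], [1, 0, 0, 0.004, 0, 0, 0]])

```text
clock: 18.95
tool_pos: [0.479, 0.0943, 0.1032]
ee_rot: [0.0, 3.14, -0.001]
ft_force: [1.6, -0.9, 0.0]
opening: 0.0217
grasp_force: 58.8
```

The cap has slipped over the neck with no vertical force. Press on toward the lugs.

play_rows(deltas=[[1, 0, 0, 0.002, 0, 0, 0], [1, 0, 0, 0.004, 0, 0, 0], [1, 0, 0, 0.006, 0, 0, 0], [1, 0, 0, 0.006, 0, 0, 0]], force=80)

```text
clock: 19.35
tool_pos: [0.4795, 0.0941, 0.0993]
ee_rot: [0.0, 3.139, -0.002]
ft_force: [2.1, -1.8, 3.8]
opening: 0.0214
grasp_force: 79.5
```

play_rows(deltas=[[1, 0, 0, 0.002, 0, 0, 0], [1, 0, 0, 0.004, 0, 0, 0], [1, 0, 0, 0.004, 0, 0, 0]])

```text
clock: 19.65
tool_pos: [0.4799, 0.0944, 0.0967]
ee_rot: [0.0, 3.138, -0.0]
ft_force: [2.3, -2.4, 4.5]
opening: 0.0214
grasp_force: 79.6
```

play_rows(deltas=[[1, 0, 0, 0.002, 0, 0, 0], [1, 0, 0, 0.004, 0, 0, 0], [1, 0, 0, 0.004, 0, 0, 0]])

```text
clock: 19.95
tool_pos: [0.4765, 0.0948, 0.0913]
ee_rot: [-0.0, -3.139, -0.001]
ft_force: [1.9, -1.6, -0.9]
opening: 0.0217
grasp_force: 78.7
```

Force fell off and the tool dropped, which is the click. Continue to the collar.

play_rows(deltas=[[1, 0, 0, 0.002, 0, 0, 0], [1, 0, 0, 0.004, 0, 0, 0], [1, 0, 0, 0.006, 0, 0, 0], [1, 0, 0, 0.006, 0, 0, 0]])

```text
clock: 20.35
tool_pos: [0.4793, 0.0938, 0.0891]
ee_rot: [0.001, 3.139, -0.003]
ft_force: [0.8, -2.9, 7.0]
opening: 0.0215
grasp_force: 80.0
```

play_rows(deltas=[[1, 0, 0, 0.002, 0, 0, 0], [1, 0, 0, 0.004, 0, 0, 0], [1, 0, 0, 0.004, 0, 0, 0]])

```text
clock: 20.65
tool_pos: [0.4796, 0.0938, 0.089]
ee_rot: [0.001, 3.139, -0.003]
ft_force: [-6.2, -3.7, 26.6]
opening: 0.0207
grasp_force: 81.9
```

The cap rests on the collar: TCP at 0.089 as predicted for home, stiff at 27 N. Hold, add slightly, and check that it is steady.

play_rows(deltas=[[1, 0, 0, 0.001, 0, 0, 0], [1, 0, 0, 0.001, 0, 0, 0], [1, 0, 0, 0.001, 0, 0, 0], [1, 0, 0, 0.001, 0, 0, 0], [1, 0, 0, 0.001, 0, 0, 0]])

```text
clock: 21.15
tool_pos: [0.4797, 0.0938, 0.0889]
ee_rot: [0.001, 3.138, -0.003]
ft_force: [-8.2, -4.2, 30.0]
opening: 0.0213
grasp_force: 82.3
```

```bash
python3 - <<'E'
from fit import *
np.set_printoptions(precision=4,suppress=True)
f=optics.grab_frame("scene");g=grad(f["img"]);s=sensors.observe();p=s["tool_pos"];print(p,s["ft_force"],s["wrist_torque"],s["ee_rot"],s["clock"])
for n in("snap_cap","open_jar","capped_jar","tea_mug","tumbler","salt_shaker"): print(n,[(d["pixel"],round(d["conf"],2)) for d in pinpoint(n,"scene")][:3])
for z in np.arange(.078,.1,.002): print(round(z,3),round(max(score(g,f,p[0]+a,p[1]+b,[(z,.027),(z+.025,.027)]) for a in(0,.001,.002,.003) for b in(-.001,0,.001)),2),end="; ")
E
```

```text
[0.4797 0.0938 0.0889] [-8.4036 -3.5804 30.6349] [-1.0435  1.6505 -0.0522] [ 0.0006  3.1381 -0.0033] 21.2
snap_cap [([184.2, 293.1], 0.71), ([249.2, 248.2], 0.54)]
open_jar [([249.9, 270.8], 0.92), ([269.4, 231.9], 0.91)]
capped_jar [([184.0, 293.0], 0.82), ([249.6, 247.1], 0.28)]
tea_mug [([178.1, 238.0], 0.56)]
tumbler [([221.6, 235.1], 0.84)]
salt_shaker [([190.7, 321.9], 0.68)]
0.078 26.27; 0.08 28.94; 0.082 30.48; 0.084 30.22; 0.086 30.0; 0.088 30.38; 0.09 30.44; 0.092 31.38; 0.094 32.49; 0.096 33.3; 0.098 33.25; 0.1 33.23;
```

```bash
python3 -c "
from workcell import job_done
print(job_done())"
```

```text
the job is handed in; nothing more can be done
None
```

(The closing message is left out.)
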